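# Angle a heatsink length past a post into its stock bay

## Robot

A 6-joint arm with a two-finger parallel gripper is mounted at the origin on the work surface. World frame = base frame: x ahead of the robot, y to its left, z up, the work surface at z = 0. Lengths are in mm, angles in rad, forces in N, time in s.
With the tool pointing down it reaches from about 350 to 875 mm from the base axis. Payload 4.2 kg.
Tool frame: the origin (TCP) lies midway between the tips of the shut fingers; the grasp point (between the pads) lies 19 mm behind it (arm.grasp_offset is the distance from the TCP to the grasp point, in mm); z points along the fingers, y is the direction in which the jaws open and shut (so a half turn about z gives the same grasp; the last joint's range is limited). The gripper opens to 85 mm and grips with 20 to 120 N. Pads are 22 mm wide; open, the fingers measure 114 mm over their backs; the gripper's body (76 mm by 85 mm) begins 54 mm behind the grasp point. The pads swing forward as they close: fully open they stand 13 mm farther back than shut.
Start: joints at [1.379, 0.385, 0.008, 0, -1.194, -0.259], TCP at [272.27, 562.555, 231.312] pointing down, gripper open.
Joint ranges: [-3.14, 3.14], [-1.21, 2.06], [-1.07, 1.41], [-3.16, 2.05], [-2.99, -0.16], [-3.1, 3.1]. Speed limits (rad/s): [2.79, 2.79, 3.14, 3.14, 3.14, 3.14].

## Interface

Orientations are given as a unit quaternion [x, y, z, w].
In Python, from bench import arm gives the robot as it stands.
- The arm moves only by the tool move_arm, never from a script. Its argument "moves" is a list of rows, each an object with "gripper": the gripper's target within -1 to 1 (fully open at 1, half-way at 0, shut at -1); "xyz": the shift along the tool's x, y, z in cm, a list of three; "angular": the turn, a rotation vector about the tool's x, y, z in rad, a list of three. In form: [{"gripper": gripper, "xyz": [dx, dy, dz], "angular": [wx, wy, wz]}, ...]. A call has 1 to 10 rows; each row is the pose to reach, as a shift and turn from the pose commanded when the call began, along the tool's axes at that moment; what a row does not reach only later rows make up. A row lasts 1/8 s, in which the tool goes at most 62.5 mm and 10.7 degrees, less where a joint would pass 70% of its speed; a pose out of reach is approached as far as the arm can. A call with a gripper value outside its range is refused whole. The fingers move at their own pace and stop on an object; the grip force is fixed at half the most. Time passes only in rows, so rows that repeat a pose let the fingers close. It gives the time, the measured TCP pose, the force and the opening at its end, in the units of the state.
- arm.read_state(): the state, without advancing time (a new reading comes with each control period).
- arm.get_image(name): name is "side" or "top"; returns (picture, depth): 384x512x3 uint8, blue, green, red; 384x512 float32, mm along the optical axis (not along the pixel's ray), 0 where there is no reading.
- arm.get_calibration(name): a dict with "camera_matrix" (3x3 intrinsics, pixels), "k1" (the pictures are not rectified: a ray, as slopes to the right and down, at radius r is drawn at 1 + k1 r^2 times it, then the intrinsics apply), "R" (3x3) and "t" (3): a world point X has camera coordinates R X + t. Camera axes: x right, y down, z forward; pixel columns grow to the right and rows downward; lengths in mm; the calibration is good to about 2 mm. A picture is of the moment at which its call begins. get_calibration takes no time and is no camera call.
- arm.job_done(): hands the job in, once; it reports no verdict.
The state is a dict: "clock": time; "joints": joint angles; "joint_vel": joint speeds; "joint_efforts": joint torques, N m; "position": TCP position; "ee_rot": TCP orientation; "contact_force": force on the tool from outside, world axes, zero at the start; "wrist_torque": the same for the moment, N m; "gripper_width": finger opening in mm.
Only numpy, scipy, OpenCV 4.12 (cv2) and the standard library are available. Lean on these libraries where they do the work, as an engineer would, in place of code of your own. Each camera call takes 0.05 s, during which the arm holds its last target. There are 200 camera calls.

## Task

Push the black heatsink length past the steel post into the blue-walled bay, pivoting it by one end and then the other, until it lies lengthwise flat against the bay's back wall, both ends touching or nearly touching that wall. It stays on the bench the whole time: push it along with the fingers, never pick it up, and leave the circuit board, the jar and the screwdriver where they are. Let go of everything at the end.

Things in the scene. Friction and masses are not known exactly. Their poses are not given: they have to be found in the camera images.
- heatsink: Loose black finned heatsink length, a straight bar 180 mm long, 26 mm wide and 26 mm high, about 0.2 to 0.4 kg, with bright cut ends, lying on the bench in front of the bay. Origin: centre of its underside. Its y axis runs along its length, x across it, z up. It slides on the bench when pushed with a few newtons.
- bay: Fixed stock bay on the bench: three blue walls 30 mm high and 10 mm thick round a flush grey mat, open at the front (towards the robot) and above. Origin: on the bench at the middle of the open front. x points into the bay: the inner face of the back wall is at x = 150 mm. y runs along the back wall: inner faces of the side walls are at y = +110 and -110 mm, and the side walls run from x = 0 to the back wall.
- post: Fixed upright steel post with a red band, 22 mm in diameter and 55 mm high, standing in the bay's open front at the bay's x = 0 and y = either +74 or -74 mm (it differs from run to run). Origin: centre of its foot on the bench. The clear opening left between it and the farther side wall is 173 mm, the gap to the nearer side wall 25 mm. The other socket holds a flush dark cap that does not obstruct.
- board: Bystander: loose yellow circuit board 60 x 80 mm with a green transformer, 40 mm high in all, beside the bay outside a side wall. Origin: centre of its underside. Leave alone.
- jar: Bystander: loose white jar with a red lid, 44 mm in diameter, 55 mm high, beside the bay on the other side from the board. Origin: centre of its underside. Leave alone.
- screwdriver: Bystander: loose yellow-handled screwdriver 170 mm long, lying on the bench behind the bay's back wall, along it. Origin: under its middle. Leave alone.
Mind the look-alikes: they are no part of the job. There is more than one size of the heatsink; the job needs the largest.

How it is judged:
By the outcome, as a careful person would: the job done as asked, in the order asked, and still so for the second after the job is handed in, with the robot touching nothing.
It also fails if it takes over 64 s, if anything falls off the work surface, if the arm or the gripper's body presses on something with over 40 N, if the wrist force passes 120 N, or if a joint passes its speed limit or range.

## Working session

There is one attempt and no reset: what is moved stays moved. The work goes in short steps, Python scripts to look and compute and a tool call to move; the robot and the scene stay as the last step left them, time stands still between calls to the robot, and variables do not carry over. Pictures are saved under pics/ and viewed, about 8 in all and at most 12, crops included, and the job is handed in when it is done.

Besides the shell and the picture viewer there is one more tool, called after "Request:" as name([rows], argument=value, ...), one row to a line, values as JSON. move_arm: Moves the arm, as the interface text tells. Its arguments: {"type":"object","properties":{"moves":{"type":"array","items":{"type":"object","properties":{"gripper":{"type":"number"},"xyz":{"type":"array","items":{"type":"number"}},"angular":{"type":"array","items":{"type":"number"}}}}}},"required":["moves"]}

```bash
mkdir -p pics; ls; cat > h.py <<'E'
import numpy as np,cv2
from bench import arm
def ray(cam,uv):
    c=arm.get_calibration(cam);K=np.array(c["camera_matrix"]);R=np.array(c["R"]);t=np.array(c["t"]).ravel()
    uv=np.atleast_2d(np.array(uv,float))
    p=cv2.undistortPoints(uv.reshape(-1,1,2),K,np.array([c["k1"],0,0,0.])).reshape(-1,2)
    return -R.T@t,np.c_[p,np.ones(len(p))]@R
def plane(cam,uv,z):
    o,d=ray(cam,uv);return (o+d*((z-o[2])/d[:,2])[:,None])[:,:2]
E
python3 - <<'E'
from h import *
for n in("top","side"):
    p,d=arm.get_image(n);cv2.imwrite(f"pics/{n}0.png",p);np.save(f"{n}0d",d)
    c=arm.get_calibration(n);print(n,c["k1"],-np.array(c["R"]).T@np.array(c["t"]).ravel())
s=arm.read_state();print(s["position"],s["ee_rot"],s["clock"],s["gripper_width"])
E
```

```text
pics
top -0.02153207822507332 [515.20728939  18.01521152 789.13861658]
side -0.007040930636270048 [ 535.30835059 -412.80822527  531.97029223]
[272.05859817 562.09654592 230.3504206 ] [ 9.74686494e-01 -2.23573922e-01 -1.64527288e-04  9.55717223e-04] 0.1 85.38295823167597
```

View pics/top0.png

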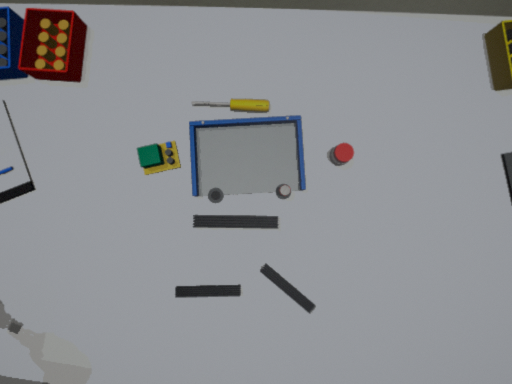

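View pics/side0.png

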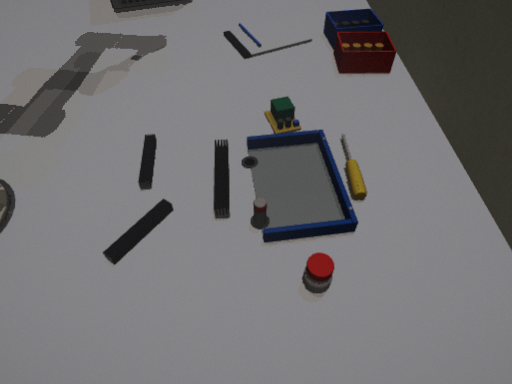

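Top view: the bay spans about (192–303, 117–195). The post is at (284,191) on the right (−y), and the flush cap is at (216,195). There are three black bars: (236,222), about 85 px long, (208,291), about 65 px, and (287,288), about 68 px. The first is the longest and lies in front of the bay. I'll measure all three and confirm it in a crop.

```bash
python3 - <<'E'
from h import *
p=cv2.imread("pics/top0.png");hsv=cv2.cvtColor(p,cv2.COLOR_BGR2HSV)
m=((hsv[...,2]<75)).astype(np.uint8);m[:200]=0;m[325:]=0;m[:,:150]=0;m[:,400:]=0
for c in cv2.findContours(m,cv2.RETR_EXTERNAL,cv2.CHAIN_APPROX_NONE)[0]:
    if cv2.contourArea(c)<200: continue
    q=plane("top",c.reshape(-1,2),26).astype(np.float32);r=cv2.minAreaRect(q);print(r,cv2.boxPoints(r).round().tolist())
b=cv2.inRange(hsv,(105,120,60),(125,255,255));b[:105]=0;b[205:]=0;b[:,:185]=0;b[:,310:]=0
c=np.vstack([c for c in cv2.findContours(b,cv2.RETR_EXTERNAL,cv2.CHAIN_APPROX_NONE)[0] if cv2.contourArea(c)>30])
q=plane("top",c.reshape(-1,2),30).astype(np.float32);r=cv2.minAreaRect(q);print("bay",r,cv2.boxPoints(r).round().tolist())
# grey mat inner
print("cap/post top",plane("top",[[216,195]],0),plane("top",[[285.5,190]],55))
cv2.imwrite("pics/crop.png",cv2.resize(p[100:320,160:360],None,fx=2.7,fy=2.7,interpolation=cv2.INTER_CUBIC))
E
```

```text
((344.2922058105469, 118.58851623535156), (21.503223419189453, 131.7825164794922), 2.773317575454712) [[330.0, 184.0], [337.0, 52.0], [358.0, 53.0], [352.0, 185.0]]
((354.0591735839844, -47.43799591064453), (133.5515899658203, 19.49819564819336), 51.52602767944336) [[305.0, -94.0], [320.0, -106.0], [403.0, -1.0], [388.0, 11.0]]
((489.3341064453125, 64.33458709716797), (24.108232498168945, 175.16299438476562), 0.44644293189048767) [[477.0, 152.0], [478.0, -23.0], [502.0, -23.0], [501.0, 152.0]]
bay ((630.4036865234375, 44.70319366455078), (157.5553741455078, 237.22523498535156), 4.721566677093506) [[542.0, 156.0], [562.0, -80.0], [719.0, -67.0], [699.0, 169.0]]
cap/post top [[544.9430155  110.09690396]] [[556.55388387 -37.54088332]]
```

View pics/crop.png

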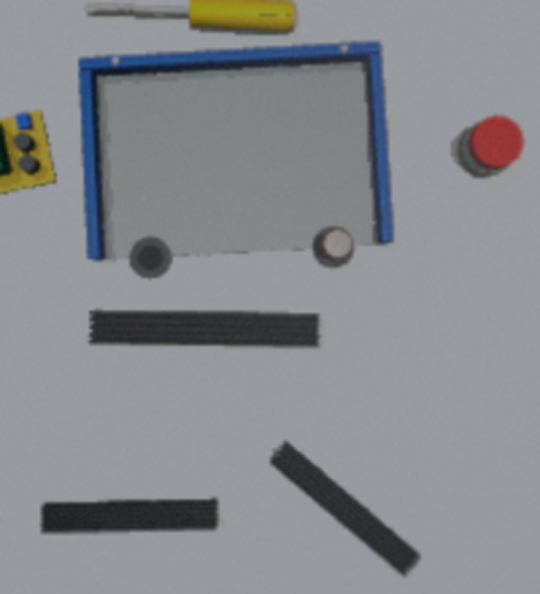

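Heatsink candidates: (236,222) measures 175 mm, while (208,291) and (287,288) measure about 132 mm. The first is the 180 mm one, and the crop confirms it. It lies right in front of the bay. The post is on the −y side.

Plan, with shut fingers:
1. Push the −y end in past the post.
2. Push along the axis so that end goes behind the post.
3. Push the +y end in.
4. Flatten the bar against the back wall.

```bash
cat >> h.py <<'E'
O=np.array([551,37.]);TH=np.radians(4.7)
B=np.array([[np.cos(TH),-np.sin(TH)],[np.sin(TH),np.cos(TH)]])
def w2b(p): return (np.atleast_2d(p)-O)@B
def b2w(p): return O+B@np.array(p)
from scipy.spatial.transform import Rotation as Ro
def go(*tg):  # targets: world x,y,z,psi(deg of tool x)
    s=arm.read_state();R=Ro.from_quat(s["ee_rot"]).as_matrix();P=np.array(s["position"])
    print("at",P.round(1),"psi",np.degrees(np.arctan2(R[1,0],R[0,0])).round(1),"t",s["clock"],"F",np.round(s["contact_force"],1),"w",s["gripper_width"])
    for x,y,z,ps in tg:
        c,n=np.cos(np.radians(ps)),np.sin(np.radians(ps))
        D=np.array([[c,n,0],[n,-c,0],[0,0,-1]])
        print("xyz",(R.T@(np.array([x,y,z])-P)/10).round(2).tolist(),"ang",Ro.from_matrix(R.T@D).as_rotvec().round(3).tolist())
def bar(name,zmax=210):
    p,d=arm.get_image("top");cv2.imwrite(f"pics/{name}.png",p)
    hsv=cv2.cvtColor(p,cv2.COLOR_BGR2HSV)
    m=((hsv[...,2]<70)&(hsv[...,1]<110)).astype(np.uint8);m[:118]=0;m[262:]=0;m[:,:185]=0;m[:,310:]=0
    m=cv2.morphologyEx(m,cv2.MORPH_OPEN,np.ones((4,4)))
    for c in cv2.findContours(m,cv2.RETR_EXTERNAL,cv2.CHAIN_APPROX_NONE)[0]:
        if cv2.contourArea(c)<250: continue
        q=w2b(plane("top",c.reshape(-1,2),26)).astype(np.float32);r=cv2.minAreaRect(q)
        print("bar(bay)",np.round(r[0]),np.round(r[1]),round(r[2],1),cv2.boxPoints(r).round().tolist())
    return p
E
python3 - <<'E'
from h import *
go((440,-12,120,4.7),(440,-12,8,4.7))
E
```

```text
at [272.1 562.1 230.4] psi -25.8 t 0.1 F [-0.8 -0.9 -0.3] w 85.38295823167597
xyz [40.13, 44.33, 11.13] ang [0.002, 0.0, -0.533]
xyz [40.13, 44.31, 22.33] ang [0.002, 0.0, -0.533]
```

Request:
move_arm([
  {"gripper":-1,"xyz":[40.1,44.3,2],"angular":[0,0,-0.533]},
  {"gripper":-1,"xyz":[40.1,44.3,2],"angular":[0,0,-0.533]},
  {"gripper":-1,"xyz":[40.1,44.3,2],"angular":[0,0,-0.533]},
  {"gripper":-1,"xyz":[40.1,44.3,2],"angular":[0,0,-0.533]},
  {"gripper":-1,"xyz":[40.1,44.3,2],"angular":[0,0,-0.533]},
  {"gripper":-1,"xyz":[40.1,44.3,2],"angular":[0,0,-0.533]},
  {"gripper":-1,"xyz":[40.1,44.3,2],"angular":[0,0,-0.533]},
  {"gripper":-1,"xyz":[40.1,44.3,2],"angular":[0,0,-0.533]},
  {"gripper":-1,"xyz":[40.1,44.3,11],"angular":[0,0,-0.533]},
  {"gripper":-1,"xyz":[40.1,44.3,17],"angular":[0,0,-0.533]},
])

```text
clock: 1.35
position: [434.3, 12.2, 115.1]
ee_rot: [0.999, 0.04, 0.002, -0.001]
contact_force: [0.5, 0.6, -1.7]
gripper_width: 0.2
```

```bash
python3 - <<'E'
from h import *
go((440,-12,8,4.7))
E
```

```text
at [434.3  12.2 115.1] psi 4.6 t 1.35 F [ 0.5  0.6 -1.7] w 0.16992975927495266
xyz [0.32, 2.47, 10.71] ang [-0.001, -0.005, -0.002]
```

Request:
move_arm([
  {"gripper":-1,"xyz":[0,0,0],"angular":[0,0,0]},
  {"gripper":-1,"xyz":[0,0,0],"angular":[0,0,0]},
])

```text
clock: 1.6
position: [434.0, 14.2, 116.0]
ee_rot: [0.999, 0.041, 0.001, 0.0]
contact_force: [-0.2, 0.2, 0.8]
gripper_width: 0.2
```

```bash
python3 - <<'E'
from h import *
go((440,-12,8,4.7))
E
```

```text
at [434.   14.2 116. ] psi 4.7 t 1.6 F [-0.2  0.2  0.8] w 0.19503171996700572
xyz [0.37, 2.66, 10.8] ang [0.0, -0.002, 0.001]
```

Request:
move_arm([
  {"gripper":-1,"xyz":[0.4,2.2,5.5],"angular":[0,0,0]},
  {"gripper":-1,"xyz":[0.4,2.2,10.8],"angular":[0,0,0]},
  {"gripper":-1,"xyz":[1.6,2.2,10.8],"angular":[0,0,0]},
  {"gripper":-1,"xyz":[2.8,2.2,10.8],"angular":[0,0,0]},
  {"gripper":-1,"xyz":[4,2.2,10.8],"angular":[0,0,0]},
  {"gripper":-1,"xyz":[5.2,2.2,10.8],"angular":[0,0,0]},
  {"gripper":-1,"xyz":[6.4,2.2,10.8],"angular":[0,0,0]},
  {"gripper":-1,"xyz":[7.6,2.2,10.8],"angular":[0,0,0]},
  {"gripper":-1,"xyz":[7.6,2.2,10.8],"angular":[0,0,0]},
])

```text
clock: 2.72
position: [512.3, -1.7, 7.1]
ee_rot: [0.999, 0.041, 0.001, -0.0]
contact_force: [0.8, -0.5, 0.5]
gripper_width: -0.4
```

```bash
python3 - <<'E'
from h import *
p=bar("a1")
go()
E
```

```text
at [511.5  -1.8   6.9] psi 4.7 t 2.775 F [ 0.1  0.7 -0.9] w 0.14864436612193369
```

View pics/a1.png

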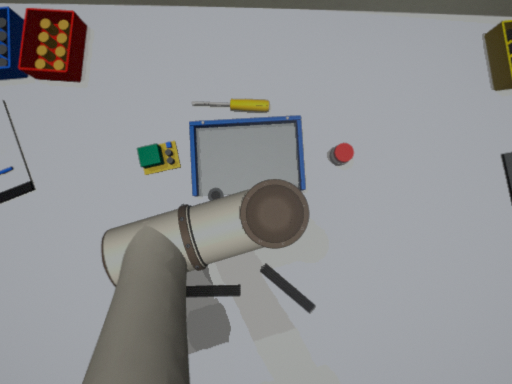

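The arm covers the bar in the top view, so I'll use the side camera.

```bash
python3 - <<'E'
from h import *
p,d=arm.get_image("side");cv2.imwrite("pics/s1.png",cv2.resize(p[80:320,60:420],None,fx=2,fy=2))
E
```

```text
(no output)
```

View pics/s1.png

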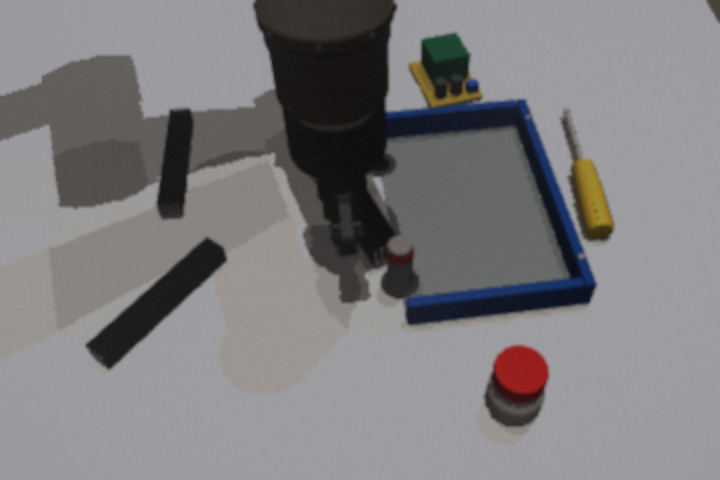

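The side crop shows the bar tilted, with its −y end at (378,255) next to the post at (400,260). I'll get the numbers for that end.

```bash
python3 - <<'E'
from h import *
for u,v in((378,262),(392,238),(372,185)): print(w2b(plane("side",[[60+u/2,80+v/2]],13 if v>240 else 26)).round())
print("post",w2b(plane("side",[[60+200,80+243/2]],55)).round(),"tcp",w2b(arm.read_state()["position"][:2]).round(1))
E
```

```text
[[-16. -58.]]
[[ -2. -43.]]
[[-12.  23.]]
post [[  1. -72.]] tcp [[-43.2 -35.5]]
```

Request:
move_arm([
  {"gripper":-1,"xyz":[1.2,-0.3,0],"angular":[0,0,0]},
  {"gripper":-1,"xyz":[2.4,-0.6,0],"angular":[0,0,0]},
  {"gripper":-1,"xyz":[2.6,-0.8,0],"angular":[0,0,0]},
  {"gripper":-1,"xyz":[2.6,-0.8,0],"angular":[0,0,0]},
  {"gripper":-1,"xyz":[-1,0.5,0],"angular":[0,0,0]},
  {"gripper":-1,"xyz":[-1,0.5,-6],"angular":[0,0,0]},
  {"gripper":-1,"xyz":[-3,-4,-12],"angular":[0,0,0.18]},
  {"gripper":-1,"xyz":[-7,-12,-12],"angular":[0,0,0.36]},
  {"gripper":-1,"xyz":[-9,-20,-12],"angular":[0,0,0.54]},
  {"gripper":-1,"xyz":[-12,-24,-12],"angular":[0,0,0.7]},
])

```text
clock: 4.08
position: [408.5, 167.0, 125.9]
ee_rot: [0.96, -0.279, 0.001, -0.001]
contact_force: [0.4, 0.2, 0.1]
gripper_width: 0.2
```

```bash
python3 - <<'E'
from h import *
p=bar("a2")
go()
E
```

```text
bar(bay) [-28.  35.] [ 25. 175.] 31.8 [[-85.0, 102.0], [7.0, -46.0], [28.0, -33.0], [-64.0, 115.0]]
at [406.8 170.3 126.1] psi -32.5 t 4.125 F [-3.   2.5 -0.4] w -0.15595729085567786
```

View pics/a2.png

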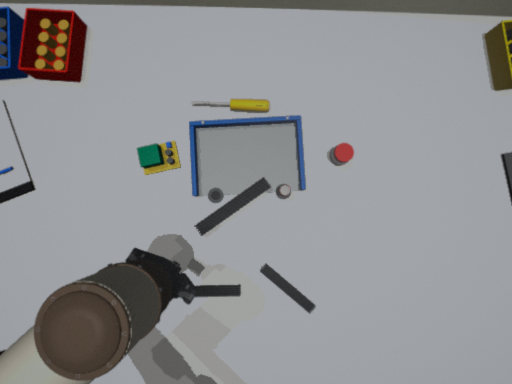

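Top view: the bar is at (233,206), tilted about 32°. Its leading end is just past the post at (285,190), and the trailing end is at (200,230). Next I push along the axis from the trailing end face.

```bash
python3 - <<'E'
from h import *
a,b=b2w((-90,132)),b2w((-90+.527*78,132-.85*78))
print(a,b)
go((*a,60,-53.5),(*a,8,-53.5),(*b,8,-53.5))
E
```

```text
[450.48675205 161.18166928] [496.88705159  98.47277487]
at [406.8 170.3 126.1] psi -32.5 t 4.125 F [-3.   2.5 -0.4] w -0.15595729085567786
xyz [4.17, -1.55, 6.62] ang [-0.004, 0.001, 0.366]
xyz [4.17, -1.53, 11.82] ang [-0.004, 0.001, 0.366]
xyz [11.46, 1.26, 11.81] ang [-0.004, 0.001, 0.366]
```

Request:
move_arm([
  {"gripper":-1,"xyz":[4.2,-1.5,5],"angular":[0,0,0.18]},
  {"gripper":-1,"xyz":[4.2,-1.5,8],"angular":[0,0,0.366]},
  {"gripper":-1,"xyz":[4.2,-1.5,11.8],"angular":[0,0,0.366]},
  {"gripper":-1,"xyz":[4.2,-1.5,11.8],"angular":[0,0,0.366]},
  {"gripper":-1,"xyz":[4.2,-1.5,11.8],"angular":[0,0,0.366]},
])

```text
clock: 4.75
position: [453.3, 156.3, 8.3]
ee_rot: [0.895, -0.447, 0.001, -0.001]
contact_force: [0.4, 0.2, -0.0]
gripper_width: -0.2
```

```bash
python3 - <<'E'
from h import *
b=b2w((-90+.527*78,132-.85*78))
go((*b2w((-90,132)),8,-53.5),(*b,8,-53.5))
E
```

```text
at [453.3 156.3   8.3] psi -53.1 t 4.75 F [ 0.4  0.2 -0. ] w -0.17454886464490108
xyz [-0.57, -0.07, 0.03] ang [-0.002, -0.0, 0.007]
xyz [7.24, -0.01, 0.03] ang [-0.002, -0.0, 0.007]
```

Request:
move_arm([
  {"gripper":-1,"xyz":[1.2,0,0],"angular":[0,0,0]},
  {"gripper":-1,"xyz":[2.4,0,0],"angular":[0,0,0]},
  {"gripper":-1,"xyz":[3.6,0,0],"angular":[0,0,0]},
  {"gripper":-1,"xyz":[4.8,0,0],"angular":[0,0,0]},
  {"gripper":-1,"xyz":[6,0,0],"angular":[0,0,0]},
  {"gripper":-1,"xyz":[7.2,0,0],"angular":[0,0,0]},
  {"gripper":-1,"xyz":[4,0,0],"angular":[0,0,0]},
  {"gripper":-1,"xyz":[0,0,-5],"angular":[0,0,-0.18]},
  {"gripper":-1,"xyz":[-5,0,-9],"angular":[0,0,-0.36]},
  {"gripper":-1,"xyz":[-9,0,-9],"angular":[0,0,-0.54]},
])

```text
clock: 6.0
position: [399.7, 229.5, 99.8]
ee_rot: [0.982, -0.189, 0.002, -0.002]
contact_force: [0.5, -0.2, -0.9]
gripper_width: 0.4
```

```bash
python3 - <<'E'
from h import *
p=bar("a3")
go()
E
```

```text
bar(bay) [  7. -20.] [ 25. 174.] 33.4 [[-52.0, 46.0], [44.0, -100.0], [65.0, -86.0], [-31.0, 60.0]]
at [397.5 231.4  98.9] psi -21.4 t 6.05 F [-2.6  2.   0.1] w -0.1455766234762486
```

View pics/a3.png

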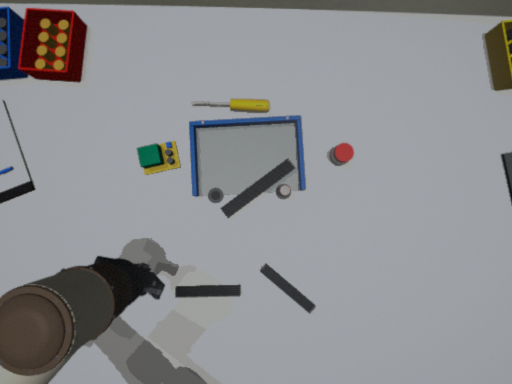

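Top view: the bar is now at (258,188). Its leading end (294,165) is behind the post and its trailing end (225,212) is still outside. Next I pivot the trailing end in.

```bash
python3 - <<'E'
from h import *
go((*b2w((-75,15)),70,20.7),(*b2w((-60,12)),8,20.7),(*b2w((15,28)),8,20.7))
E
```

```text
at [397.5 231.4  98.9] psi -21.4 t 6.05 F [-2.6  2.   0.1] w -0.1455766234762486
xyz [13.99, 14.46, 2.85] ang [-0.004, -0.003, -0.735]
xyz [15.46, 14.09, 9.06] ang [-0.004, -0.003, -0.735]
xyz [21.49, 9.35, 9.09] ang [-0.004, -0.003, -0.735]
```

Request:
move_arm([
  {"gripper":-1,"xyz":[3.5,3.6,2],"angular":[0,0,-0.18]},
  {"gripper":-1,"xyz":[7,7.2,2],"angular":[0,0,-0.36]},
  {"gripper":-1,"xyz":[10.5,10.8,2],"angular":[0,0,-0.54]},
  {"gripper":-1,"xyz":[14,14.4,2],"angular":[0,0,-0.735]},
  {"gripper":-1,"xyz":[14,14.4,5],"angular":[0,0,-0.735]},
  {"gripper":-1,"xyz":[14,14.4,9],"angular":[0,0,-0.735]},
  {"gripper":-1,"xyz":[14,14.4,9],"angular":[0,0,-0.735]},
])

```text
clock: 6.92
position: [471.6, 39.4, 4.6]
ee_rot: [0.985, 0.172, -0.004, 0.001]
contact_force: [0.2, 0.2, -0.2]
gripper_width: 0.1
```

```bash
python3 - <<'E'
from h import *
print(w2b(arm.read_state()["position"][:2]))
go((*b2w((-60,12)),8,20.7),(*b2w((15,28)),8,20.7))
E
```

```text
[[-78.94375332   8.91765962]]
at [471.6  39.4   4.6] psi 19.8 t 6.925 F [ 0.2  0.2 -0.2] w 0.05202776374571306
xyz [1.91, 0.2, -0.36] ang [0.001, 0.008, -0.015]
xyz [9.56, 0.61, -0.42] ang [0.001, 0.008, -0.015]
```

Request:
move_arm([
  {"gripper":-1,"xyz":[1.5,0.1,-0.4],"angular":[0,0,0]},
  {"gripper":-1,"xyz":[3,0.2,-0.4],"angular":[0,0,0]},
  {"gripper":-1,"xyz":[4.3,0.3,-0.4],"angular":[0,0,0]},
  {"gripper":-1,"xyz":[5.6,0.4,-0.4],"angular":[0,0,0]},
  {"gripper":-1,"xyz":[6.9,0.5,-0.4],"angular":[0,0,0]},
  {"gripper":-1,"xyz":[8.2,0.6,-0.4],"angular":[0,0,0]},
  {"gripper":-1,"xyz":[8.2,0.6,-0.4],"angular":[0,0,0]},
])

```text
clock: 7.8
position: [554.7, 64.4, 11.2]
ee_rot: [0.985, 0.173, 0.001, -0.0]
contact_force: [-0.4, 0.1, 1.4]
gripper_width: -0.5
```

```bash
python3 - <<'E'
from h import *
go()
p,d=arm.get_image("side");cv2.imwrite("pics/s2.png",cv2.resize(p[80:320,60:420],None,fx=2,fy=2))
E
```

```text
at [554.7  64.4  11.2] psi 19.9 t 7.8 F [-0.4  0.1  1.4] w -0.4698809365335348
```

View pics/s2.png

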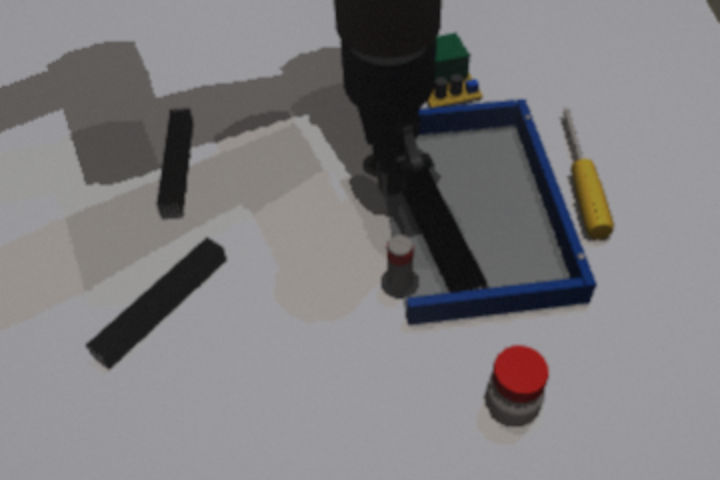

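The side crop shows the bar inside the bay: the −y end at (470,285) is near the right wall and behind the post, with about 20° of tilt left. I'll push the near end further in, then look.

Request:
move_arm([
  {"gripper":-1,"xyz":[1.1,-0.1,0.2],"angular":[0,0,0]},
  {"gripper":-1,"xyz":[2.1,-0.2,0.2],"angular":[0,0,0]},
  {"gripper":-1,"xyz":[3.2,-0.4,0.2],"angular":[0,0,0]},
  {"gripper":-1,"xyz":[3.2,-0.4,0.2],"angular":[0,0,0]},
  {"gripper":-1,"xyz":[0,0,0],"angular":[0,0,0]},
  {"gripper":-1,"xyz":[-1,0,-6],"angular":[0,0,0.18]},
  {"gripper":-1,"xyz":[-5,-4,-10],"angular":[0,0,0.18]},
  {"gripper":-1,"xyz":[-10,-8,-10],"angular":[0,0,0.18]},
  {"gripper":-1,"xyz":[-13,-13,-10],"angular":[0,0,0.18]},
  {"gripper":-1,"xyz":[-15,-18,-10],"angular":[0,0,0.18]},
])

```text
clock: 9.1
position: [349.2, 182.6, 111.9]
ee_rot: [0.997, 0.084, 0.001, -0.001]
contact_force: [0.5, 0.9, 0.1]
gripper_width: -0.1
```

```bash
python3 - <<'E'
from h import *
p=bar("a4")
go()
E
```

```text
bar(bay) [ 54. -13.] [175.  27.] 85.4 [[34.0, -99.0], [60.0, -101.0], [74.0, 73.0], [48.0, 75.0]]
at [346.7 186.3 112.1] psi 10.0 t 9.15 F [-3.2  1.6 -0.4] w -0.0630874164472755
```

View pics/a4.png

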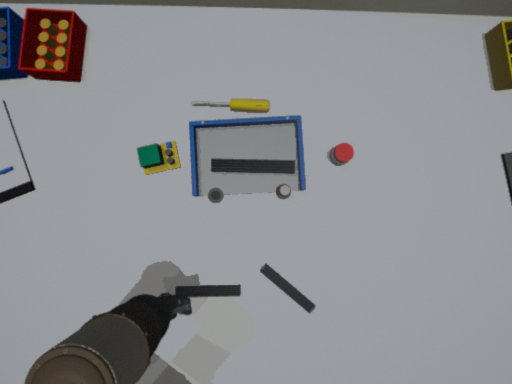

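Top view: the bar at (253,166) is fully inside, about 4.6° off parallel and about 83 mm from its final place. I'll half-open the fingers for a two-point push that squares it against the back wall.

```bash
python3 - <<'E'
from h import *
go((*b2w((5,-8)),80,4.7),(*b2w((5,-8)),5,4.7))
E
```

```text
at [346.7 186.3 112.1] psi 10.0 t 9.15 F [-3.2  1.6 -0.4] w -0.0630874164472755
xyz [17.95, 19.1, 3.19] ang [-0.003, -0.002, 0.092]
xyz [17.93, 19.12, 10.69] ang [-0.003, -0.002, 0.092]
```

Request:
move_arm([
  {"gripper":0,"xyz":[4,4,1],"angular":[0,0,0.09]},
  {"gripper":0,"xyz":[8,8.5,1],"angular":[0,0,0.09]},
  {"gripper":0,"xyz":[12,12.5,1],"angular":[0,0,0.09]},
  {"gripper":0,"xyz":[16,17,1],"angular":[0,0,0.09]},
  {"gripper":0,"xyz":[17.9,19,2],"angular":[0,0,0.09]},
  {"gripper":0,"xyz":[17.9,19,3],"angular":[0,0,0.09]},
  {"gripper":0,"xyz":[17.9,19,3],"angular":[0,0,0.09]},
])

```text
clock: 10.02
position: [557.5, 24.5, 80.2]
ee_rot: [0.999, 0.039, -0.001, 0.0]
contact_force: [1.4, 0.2, 0.6]
gripper_width: 42.6
```

```bash
python3 - <<'E'
from h import *
print(w2b(arm.read_state()["position"][:2]))
go((*b2w((5,-8)),5,4.7),(*b2w((105,-8)),5,4.7))
E
```

```text
[[  5.46575199 -12.9474998 ]]
at [557.5  24.5  80.2] psi 4.5 t 10.025 F [1.4 0.2 0.6] w 42.62646253653365
xyz [-0.03, -0.5, 7.52] ang [0.0, 0.003, -0.004]
xyz [9.97, -0.54, 7.49] ang [0.0, 0.003, -0.004]
```

Request:
move_arm([
  {"gripper":0,"xyz":[0,-0.5,4],"angular":[0,0,0]},
  {"gripper":0,"xyz":[0,-0.5,7.4],"angular":[0,0,0]},
  {"gripper":0,"xyz":[1.2,-0.5,7.4],"angular":[0,0,0]},
  {"gripper":0,"xyz":[2.4,-0.5,7.4],"angular":[0,0,0]},
  {"gripper":0,"xyz":[3.6,-0.5,7.4],"angular":[0,0,0]},
  {"gripper":0,"xyz":[4.8,-0.5,7.4],"angular":[0,0,0]},
  {"gripper":0,"xyz":[6,-0.5,7.4],"angular":[0,0,0]},
  {"gripper":0,"xyz":[7.2,-0.5,7.4],"angular":[0,0,0]},
  {"gripper":0,"xyz":[8.4,-0.5,7.4],"angular":[0,0,0]},
  {"gripper":0,"xyz":[9.2,-0.5,7.4],"angular":[0,0,0]},
])

```text
clock: 11.28
position: [651.1, 36.7, 7.2]
ee_rot: [0.999, 0.039, 0.0, 0.0]
contact_force: [-4.2, 0.9, 2.8]
gripper_width: 43.1
```

```bash
python3 - <<'E'
from h import *
print(w2b(arm.read_state()["position"][:2]));go()
p,d=arm.get_image("side");cv2.imwrite("pics/s3.png",cv2.resize(p[120:270,200:400],None,fx=3,fy=3,interpolation=cv2.INTER_CUBIC))
E
```

```text
[[99.69670811 -8.51367638]]
at [651.1  36.7   7.2] psi 4.5 t 11.275 F [-4.2  0.9  2.8] w 43.082953520790326
```

View pics/s3.png

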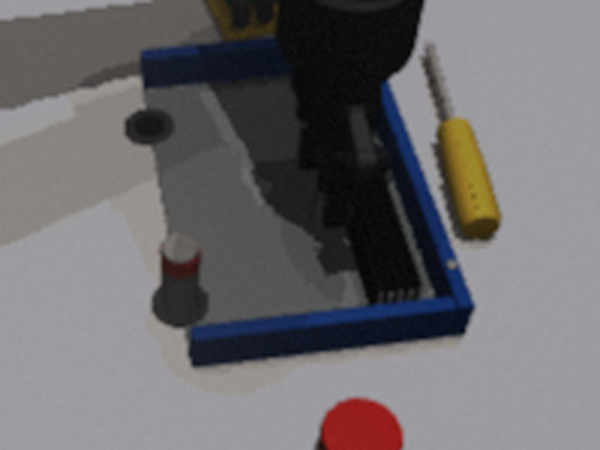

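Side crop: the bar is nearly parallel to the back wall, with a thin gap left at (430,270). I'll keep pushing gently and watch the force.

Request:
move_arm([
  {"gripper":0,"xyz":[0.4,0,0],"angular":[0,0,0]},
  {"gripper":0,"xyz":[0.8,0,0],"angular":[0,0,0]},
  {"gripper":0,"xyz":[1.1,0,0],"angular":[0,0,0]},
  {"gripper":0,"xyz":[1.1,0,0],"angular":[0,0,0]},
])

```text
clock: 11.82
position: [661.9, 37.7, 7.1]
ee_rot: [0.999, 0.039, 0.001, -0.0]
contact_force: [-0.1, -0.1, -0.4]
gripper_width: 42.6
```

Request:
move_arm([
  {"gripper":0,"xyz":[0.2,0,0],"angular":[0,0,0]},
  {"gripper":0,"xyz":[0.3,0,0],"angular":[0,0,0]},
  {"gripper":0,"xyz":[0.3,0,0],"angular":[0,0,0]},
])

```text
clock: 12.2
position: [664.2, 37.7, 7.2]
ee_rot: [0.999, 0.039, 0.0, -0.0]
contact_force: [-1.0, -0.4, -0.3]
gripper_width: 42.8
```

Request:
move_arm([
  {"gripper":0,"xyz":[0.2,0,0],"angular":[0,0,0]},
  {"gripper":0,"xyz":[0.3,0,0],"angular":[0,0,0]},
  {"gripper":0,"xyz":[0.3,0,0],"angular":[0,0,0]},
])

```text
clock: 12.58
position: [664.7, 37.6, 7.2]
ee_rot: [0.999, 0.039, -0.003, 0.0]
contact_force: [-7.3, 1.3, 5.4]
gripper_width: 42.8
```

Request:
move_arm([
  {"gripper":0,"xyz":[0.2,0,0],"angular":[0,0,0]},
  {"gripper":0,"xyz":[0.2,0,0],"angular":[0,0,0]},
  {"gripper":0,"xyz":[0.2,0,0],"angular":[0,0,0]},
])

```text
clock: 12.95
position: [664.7, 37.6, 7.2]
ee_rot: [0.999, 0.039, -0.005, 0.001]
contact_force: [-11.9, 0.8, 7.2]
gripper_width: 42.8
```

Firm against the wall: the force rises and the position no longer changes. I'll back off, lift and clear the view.

Request:
move_arm([
  {"gripper":0,"xyz":[-1,0,0],"angular":[0,0,0]},
  {"gripper":0,"xyz":[-4,0,0],"angular":[0,0,0]},
  {"gripper":0,"xyz":[-5,0,-5],"angular":[0,0,0]},
  {"gripper":0,"xyz":[-6,0,-10],"angular":[0,0,0]},
  {"gripper":0,"xyz":[-11,-4,-12],"angular":[0,0,0]},
  {"gripper":0,"xyz":[-16,-8,-12],"angular":[0,0,0]},
  {"gripper":0,"xyz":[-20,-12,-12],"angular":[0,0,0]},
  {"gripper":0,"xyz":[-24,-16,-12],"angular":[0,0,0]},
  {"gripper":0,"xyz":[-26,-20,-12],"angular":[0,0,0]},
  {"gripper":0,"xyz":[-26,-20,-12],"angular":[0,0,0]},
])

```text
clock: 14.2
position: [394.1, 220.2, 128.2]
ee_rot: [0.999, 0.042, 0.002, -0.002]
contact_force: [0.3, 0.0, 0.3]
gripper_width: 42.6
```

```bash
python3 - <<'E'
from h import *
p=bar("a5");go()
s,_=arm.get_image("side")
a=cv2.resize(p[90:210,130:370],None,fx=2.5,fy=2.5,interpolation=cv2.INTER_CUBIC);b=cv2.resize(s[90:300,230:400],None,fx=1.42,fy=1.42,interpolation=cv2.INTER_CUBIC)[:298]
c=np.zeros((300,600+b.shape[1],3),np.uint8);c[:300,:600]=a;c[:b.shape[0],600:]=b
cv2.imwrite("pics/f.png",cv2.resize(c,(800,int(300*800/c.shape[1]))))
E
```

```text
bar(bay) [132. -13.] [176.  31.] 90.0 [[117.0, -101.0], [147.0, -101.0], [147.0, 75.0], [117.0, 75.0]]
at [394.5 219.  127.9] psi 4.6 t 14.25 F [0.1 0.8 0.6] w 42.590106458086375
```

View pics/f.png

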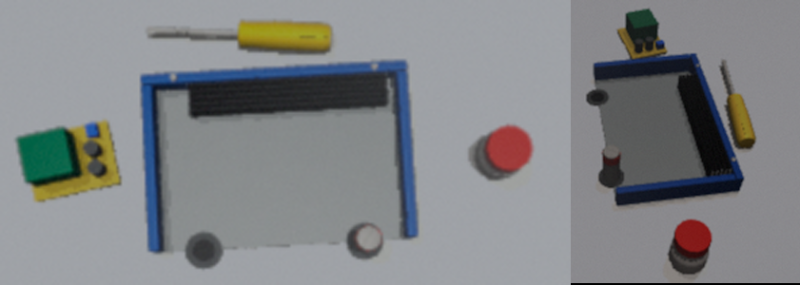

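Both views show the bar flat along the back wall, from (190,100) to (388,90) in the crop, with no gap. The board, jar and screwdriver are where they were, and the gripper is clear and stationary.

```bash
python3 -c "
from bench import arm
print(arm.job_done())"
```

```text
the job is handed in; nothing more can be done
None
```

The 180 mm heatsink now lies lengthwise flat against the bay's back wall, and I handed the job in at about 14 s of the 64 s limit.

- **How it went:** I used the shut fingers to push the heatsink's −y end in past the post. I then pushed it along its length so that end went behind the post, and pivoted the +y end in. Last, I squared it against the back wall with the fingers half open. It was never gripped or lifted.
- **Contact with the wall:** at the end of the push the force rose from about 1 N to 12 N while the position stopped changing. The highest force I read was about 14 N.
- **Final views:** in the top picture the heatsink measures 0.0° off parallel to the back wall, and neither camera shows a gap. The wall-side edge came out at 147 mm into the bay, against 150 mm for the wall, at both ends. I put that down to calibration error and the dark shadow beside the bar, which also makes it look 31 mm wide instead of 26.
- **Bystanders:** the board, jar and screwdriver look unmoved in the pictures; I did not measure their positions. The gripper is clear of everything.

No check failed. One top view (of the first push) was blocked by the arm, so I checked that push with the side camera instead.

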